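Lock the filter cartridge with the over-center clamp and its extension bar

TASK

Lock the filter cartridge into the blue toggle clamp: pick up the yellow-ended extension bar, fit its channel down over the steel stub of the clamp's handle, and swing the handle counterclockwise (seen from above) past its dead point until the mechanism is fully home, the green pin stands fully out and the cartridge is pressed against the end block. Move the handle only through the bar, stop as soon as it has snapped home instead of forcing it against its stop, then lift the bar off and lay it back flat on its green mat. Leave everything else on the worktop where it is.

Things in the scene. Friction and masses are not known exactly. Their poses are not given: they have to be found in the camera images.
- clamp: toggle clamp fixed to the worktop: aluminium base plate (x -52 to 52, y -54 to 230, 8 mm thick) with a blue housing 76 x 92 mm round the pivot, top at z 53. Origin on the worktop below the handle's pivot, z up. A plunger along +y at z 35 pushes the cartridge in a grey V cradle (y 80 to 194) against an end block 64 wide, 54 high, face at y 195. Only the handle and green pin stand higher than 56 mm.
- pivot (a point): point on the handle's axis, 70 mm above the worktop; axes as the clamp's. From the start the handle turns 0 to 0.45 rad freely (play), then 1.40 rad against the spring to the dead point, and the hard stop is 0.18 rad beyond: where in its play it starts differs each time and cannot be seen, so feel it or watch the pin
- handle: handle turning about the vertical pivot: red boss (54 mm across, top at z 84) with a steel stub along the handle's own x. Stub level, 12 mm wide, underside 65 and top 83 mm over the worktop, bare from 31 to 95 mm from the axis. At the start it points 142 +-25 degrees from the clamp's +x towards +y. Closing is counterclockwise seen from above.
- handle_tip (a point): middle of the stub's top face at its free end, 95 mm from the axis, 83 mm above the worktop; axes as the handle's
- handle_mid (a point): middle of the stub's top face 70 mm from the axis; axes as the handle's (x outward). After its play the handle resists with up to 2.3 N m (most about 0.6 rad before the dead point) and is pushed back if let go; past the dead point the mechanism snaps to the stop by itself and the load vanishes. Over 200 N between bar and stub counts as forcing it
- bar: extension bar, 200 mm long along its x, 27 high, 0.2 to 0.35 kg; origin mid-underside, z up. x -100 to 37: black ribbed grip 18 wide, 24 high (hold here, fingers closing along y). x 35 to 100: yellow channel open below and at its end, inside 18 wide, 20 deep, outside 28 wide. It goes over the stub from above, x pointing at the pivot, 3 mm play each side
- bar_socket (a point): point on the channel's ceiling, 70 mm from the bar's origin along +x, 20 mm above its underside; axes as the bar's. Fitted, it lies at handle_mid (within 15 mm along the stub), the bar's x opposite to the handle's x
- mat: green rubber mat lying fixed on the worktop, 260 x 100 x 3 mm (long side along its x), origin at the centre of its underside; the bar lies on it at the start
- indicator_top (a point): top of the green lock pin (10 mm across) on the housing: 54 mm above the worktop while open (also while the handle is in its play), rising evenly to 77 at the dead point and 80 with the mechanism home
- cartridge: white filter cartridge with blue end caps, 110 mm long, 34 mm across, lying in the cradle along the clamp's y; origin at its middle, 35 mm above the worktop. It starts 3 to 7 mm short of the end block; pressed home its origin is at y = 140 mm in the clamp's frame
- vial_04: bystander: dark glass vial 27 x 98 mm, standing behind the clamp; origin at its foot
- beaker: bystander: clear beaker 55 x 70 mm, on the left; origin at its foot
- septa_tin: bystander: white tin 64 mm across, 30 mm high, in front of the clamp; origin at its foot
- tape_roll: bystander: roll of cream tape 75 mm across, 19 mm high, in front of the clamp; origin at its foot
- petri_dish: bystander: small clear dish 57 mm across, 13 mm high, front left; origin at its foot
There are look-alikes about, which are no part of the job. Leave any brown or orange look-alike of the cartridge alone.

How it is judged:
On the way, in this order (a step that is already met when the one before it is completed fails the run):
1. the bar's channel is over the stub (distance between bar_socket and handle_mid below 0.022 m and angle between the x axis of bar and the x axis of handle, either way round below 0.25 rad), for 0.1 s.
2. the handle is thrown home with the bar still on the stub (z of indicator_top in the frame of clamp above 0.0785 m and distance between bar_socket and handle_mid below 0.03 m), for 0.1 s.
At the end, for the whole second after the job is handed in: Green pin top at least 78.5 mm above the worktop (handle home); cartridge in the cradle within 2 mm of the end block; bar flat (within 0.08 rad, underside under 8 mm) and at rest, its middle within 80 mm of the mat's centre along it and 50 mm across it (z of indicator_top in the frame of clamp above 0.0785 m and y of cartridge in the frame of clamp above 0.138 m and horizontal distance between cartridge and clamp below 0.145 m and height (world z) of cartridge below 0.04 m and x of bar in the frame of mat between -0.08 and 0.08 m and y of bar in the frame of mat between -0.05 and 0.05 m and height (world z) of bar below 0.008 m and angle between bar's own z axis and vertical below 0.08 rad and linear speed of bar below 0.01 m/s); the robot touches nothing.
It fails at once if the handle is pushed by the gripper or arm instead of the bar (over 4 N) (contact force between any of the fingers, the arm and handle above 4 N).
It fails at once if the handle is forced: over 200 N between bar and handle (contact force between bar and handle above 200 N).
It fails at once if a bystander is shifted by more than 30 mm (distance of any of vial_04, beaker, septa_tin, tape_roll, petri_dish from where it was at the start of the episode above 0.03 m).
It also fails if it takes over 51 s, if anything falls off the work surface, if the arm or the gripper's body presses on something with over 40 N, if the wrist force passes 120 N, or if a joint passes its speed limit or range.

ROBOT

A 6-joint arm with a two-finger parallel gripper is mounted at the origin on a cart in front of the work surface, level with it; the furniture and walls round the work are solid. World frame = base frame: x ahead of the robot, y to its left, z up, the work surface at z = 0. Lengths are in m, angles in rad, forces in N, time in s.
With the tool pointing down it reaches from about 0.3 to 0.775 m from the base axis. Payload 14.6 kg.
Tool frame: the origin (TCP) lies midway between the tips of the shut fingers; the grasp point (between the pads) lies arm.grip_point_offset behind it (arm.grip_point_offset is the distance from the TCP to the grasp point, in m); z points along the fingers, y is the line along which they close (so a half turn about z gives the same grasp; the last joint's range is limited). The gripper opens to 94 mm and grips with 3 to 60 N. Pads are 16 mm wide; open, the fingers measure 119 mm over their backs; the gripper's body (75 mm by 177 mm) begins 78 mm behind the grasp point.
Start: joints at [-1.263, 0.3, 1.521, -0, 1.321, -0.067], TCP at [0.201, -0.512, 0.205] pointing down, gripper open.
Joint ranges: [-3.03, 3.03], [-0.79, 2.21], [0.23, 2.52], [-1.04, 4.18], [0, 3.07], [-2.55, 2.55]. Speed limits (rad/s): [2.22, 2.22, 2.57, 3.14, 3.14, 3.14].

INTERFACE

Orientations are given as a rotation vector (axis times angle).
In Python, from bench import arm, imaging gives the robot as it stands.
- The arm moves only by the tool drive_tool, never from a script. Its argument "plan" is a list of rows, each a list of 5 numbers: the shift along the world's x, y, z in mm, then the turn about the world's z in rad, then the closure in counts, from 0 (fully open) to 255 (shut). A call has 1 to 12 rows; each row is the pose to reach, as a shift and turn from the pose commanded when the call began; what a row does not reach only later rows make up. A row lasts 1/12 s, in which the tool goes at most 41.7 mm and 7.16 degrees, less where a joint would pass 70% of its speed; a pose out of reach is approached as far as the arm can. A call with a gripper value outside its range is refused whole. The fingers move at their own pace and stop on an object; "newtons" is the grip in N (left out, the last holds). Time passes only in rows, so rows that repeat a pose let the fingers close. It gives the time, the measured TCP pose, the force, the opening and the grip force at its end, in the units of the state.
- arm.state(): the state, without advancing time (a new reading comes with each control period).
- imaging.snapshot(name): name is "scene" or "top" or "wrist"; returns (picture, depth): 400x640x3 uint8, red, green, blue; 400x640 float32, m along the optical axis (not along the pixel's ray), 0 where there is no reading.
- imaging.camera_params(name): a dict with "fov_y" (degrees; the focal length in pixels is half the picture's height over the tangent of half this angle, whatever the lens; pixels are square), "cx", "cy" (the principal point, pixels), "k1" (the pictures are not rectified: a ray, as slopes to the right and down, at radius r is drawn at 1 + k1 r^2 times it, then the intrinsics apply), "pose" (4x4, takes a point from camera to world coordinates). Camera axes: x right, y up, looking along -z (the intrinsics and any distortion apply to the point x, -y, -z); pixel columns grow to the right and rows downward; lengths in m; the calibration is good to about 2 mm. A picture is of the moment at which its call begins: read the wrist's pose just before it. camera_params takes no time and is no camera call; for the wrist camera it gives the pose at the moment of the call.
- arm.sign_off(): hands the job in; it is judged then, once.
The state is a dict: "t": time; "joints": joint angles; "joint_velocities": joint speeds; "tau": joint torques, N m; "position": TCP position; "ee_rot": TCP orientation; "wrist_force": force on the tool from outside, world axes, zero at the start; "moment": the same for the moment, N m; "grip_width": opening from 0.0 (shut) to 1.0 (fully open); "gripper_force": force on a finger pad.
Only numpy, scipy, OpenCV 4.12 (cv2) and the standard library are available. Lean on these libraries where they do the work, as an engineer would, in place of code of your own. Each camera call takes 0.05 s, during which the arm holds its last target. There are 200 camera calls.

## Working session

There is one attempt and no reset: what is moved stays moved. The work goes in short steps, Python scripts to look and compute and a tool call to move; the robot and the scene stay as the last step left them, time stands still between calls to the robot, and variables do not carry over. Pictures are saved under pics/ and viewed, at most 10 in all, crops included, and the job is handed in when it is done.

Besides the shell and the picture viewer there is one more tool, called after "Call:" by a JSON object that holds its "fn" and its "kwargs". drive_tool: Moves the arm, as the interface text tells. Its arguments: {"type":"object","properties":{"plan":{"type":"array","items":{"type":"array","items":{"type":"number"}}},"newtons":{"type":"number"}},"required":["plan"]}

```bash
mkdir -p pics; cat > h.py <<'E'
import numpy as np,cv2
from bench import arm,imaging
def snap(n,f):
    P=imaging.camera_params(n); a,d=imaging.snapshot(n)
    cv2.imwrite(f'pics/{f}.png',a[:,:,::-1]); np.savez(f'pics/{f}.npz',a=a,d=d,**{k:np.array(v) for k,v in P.items()})
def load(f): return np.load(f'pics/{f}.npz')
def ray(S,u,v):
    f=200/np.tan(np.radians(float(S['fov_y']))/2)
    x=np.array([(u-S['cx'])/f,(v-S['cy'])/f]);k=float(S['k1']);y=x.copy()
    for _ in range(20): y=x/(1+k*(y@y))
    return S['pose'][:3,3],S['pose'][:3,:3]@np.array([y[0],-y[1],-1])
def atz(S,u,v,z):
    o,d=ray(S,u,v); return o+d*(z-o[2])/d[2]
def dep(S,u,v):
    o,d=ray(S,u,v); return o+d*float(np.median(S['d'][int(v)-1:int(v)+2,int(u)-1:int(u)+2]))
def proj(S,p):
    q=S['pose'][:3,:3].T@(np.array(p)-S['pose'][:3,3]); y=np.array([q[0],-q[1]])/-q[2]
    f=200/np.tan(np.radians(float(S['fov_y']))/2); y=y*(1+float(S['k1'])*(y@y)); return y*f+[S['cx'],S['cy']]
E
python3 - <<'E'
from h import *
for n in('scene','top'): snap(n,n+'0');S=load(n+'0');print(n,S['pose'].round(3).tolist(),S['fov_y'],S['k1'])
a=arm.state();print(a, arm.grip_point_offset)
E
```

```text
scene [[0.999, 0.013, -0.053, 0.524], [-0.052, 0.482, -0.875, -1.221], [0.014, 0.876, 0.481, 0.794], [0.0, 0.0, 0.0, 1.0]] 43.34278662236092 -0.002833193333685726
top [[0.015, 0.995, -0.094, 0.487], [-1.0, 0.015, 0.003, 0.061], [0.004, 0.094, 0.996, 1.373], [0.0, 0.0, 0.0, 1.0]] 52.70702205900472 0.013936827020659917
{'t': 0.1, 'joints': array([-1.26265400e+00,  3.00404258e-01,  1.52149826e+00, -1.51544296e-05,
        1.32070424e+00, -6.65644224e-02]), 'joint_velocities': array([-1.65865789e-03, -2.60469077e-03, -2.44938477e-03,  5.12501522e-04,
        8.01697555e-04, -4.14162343e-05]), 'tau': array([ 2.85563998e-03, -5.32645154e+01, -3.53281081e+01,  7.09931902e-02,
        2.35131785e-02, -6.00060844e-05]), 'position': array([ 0.20124207, -0.51161523,  0.20495803]), 'ee_rot': array([-3.08562831e+00, -5.84969270e-01,  2.14767578e-04]), 'wrist_force': array([-0.24515688,  0.40798716, -0.54457581]), 'moment': array([ 0.01271693, -0.01982801, -0.02116534]), 'gripper_force': 0.0, 'grip_width': 1.0017804799472747} 0.0188
```

View pics/top0.png

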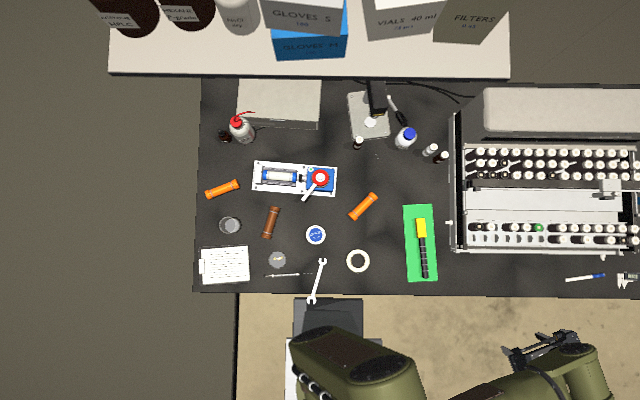

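View pics/scene0.png

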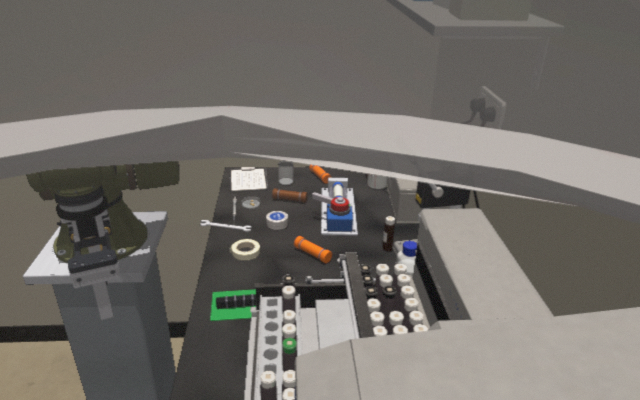

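```bash
python3 - <<'E'
from h import *
a=cv2.imread('pics/top0.png')
c1=cv2.resize(a[150:210,245:345],None,fx=8,fy=8,interpolation=cv2.INTER_CUBIC)[:, :800]
c2=cv2.resize(cv2.rotate(a[200:288,398:444],cv2.ROTATE_90_COUNTERCLOCKWISE),None,fx=2.5,fy=2.5)
cv2.imwrite('pics/c1.png',np.vstack([c1,np.pad(c2,((0,0),(0,800-c2.shape[1]),(0,0)))]))
S=load('top0')
for n,(u,v,z) in dict(boss=(319,178,.084),stubtip=(304,199,.083),p1=(254,160,.008),p2=(337,167,.008),p3=(252,192,.008),p4=(335,195,.008),yel=(421,219,.03),barend=(427,280,.027),m1=(404,206,.003),m2=(432,204,.003),m3=(438,281,.003),m4=(409,283,.003),tin=(316,235,.03),tape=(357,260,.019),wr=(323,260,0)).items(): print(n,atz(S,u,v,z).round(3),dep(S,u,v).round(3))
E
```

```text
boss [0.672 0.058 0.084] [0.671 0.058 0.094]
stubtip [0.604 0.106 0.083] [0.604 0.106 0.082]
p1 [0.742 0.282 0.008] [0.743 0.282 0.003]
p2 [ 0.722 -0.003  0.008] [ 0.723 -0.003  0.001]
p3 [0.632 0.285 0.008] [ 0.633  0.287 -0.   ]
p4 [0.626 0.003 0.008] [ 0.627  0.003 -0.001]
yel [ 0.547 -0.283  0.03 ] [ 0.547 -0.283  0.03 ]
barend [ 0.348 -0.301  0.027] [ 0.345 -0.308  0.004]
m1 [ 0.592 -0.232  0.003] [ 0.592 -0.233  0.002]
m2 [ 0.6   -0.328  0.003] [ 0.601 -0.329 -0.001]
m3 [ 0.342 -0.345  0.003] [ 0.342 -0.345  0.002]
m4 [ 0.334 -0.248  0.003] [ 0.334 -0.248 -0.   ]
tin [0.489 0.065 0.03 ] [0.489 0.065 0.029]
tape [ 0.409 -0.072  0.019] [ 0.407 -0.074 -0.003]
wr [0.406 0.041 0.   ] [0.406 0.041 0.005]
```

View pics/c1.png

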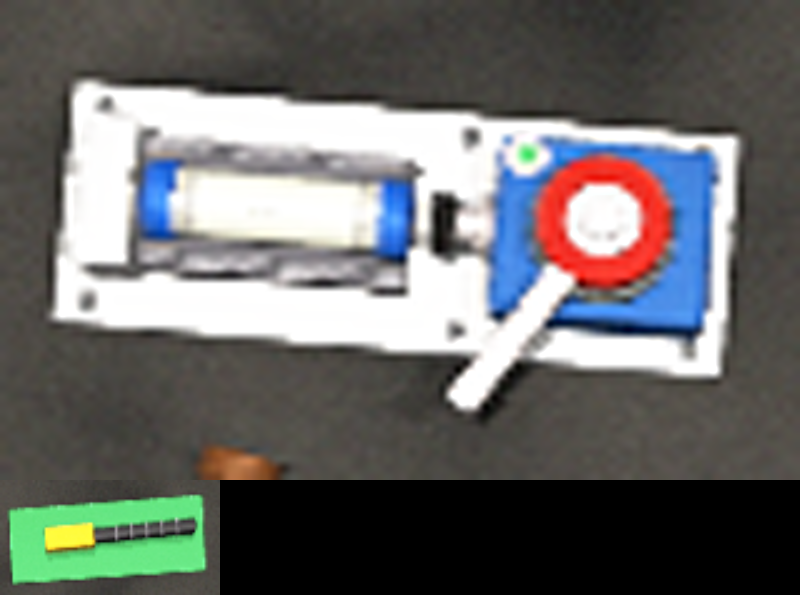

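```bash
python3 - <<'E'
from h import *
S=load('top0');a=S['a'].astype(int)
def blob(m):
    ys,xs=np.nonzero(m);r=cv2.minAreaRect(np.stack([xs,ys],1).astype(np.float32));return cv2.boxPoints(r)
sub=np.zeros(a.shape[:2],bool);sub[205:285,405:440]=1
g=(a[...,1]-a[...,0]>50)
yel=sub&(a[...,0]>150)&(a[...,1]>130)&(a[...,2]<90)
for n,m,z in(('y',yel,.03),('blk',sub&(a.max(2)<70),.027)):
    for q in blob(m): print(n,q.round(1),atz(S,*q,z).round(4))
for n,(u,v,z) in dict(boss=(319.8,176.8,.084),tip=(302.3,199.9,.083),pin=(310.5,168.8,.054)).items(): print(n,atz(S,u,v,z).round(4))
print(proj(S,[.6,.1,.083])-proj(S,[.6,.101,.083]))
E
```

```text
y [415.6 218. ] [ 0.5503 -0.265   0.03  ]
y [423.9 217.2] [ 0.5535 -0.2927  0.03  ]
y [425.9 236.5] [ 0.4897 -0.2984  0.03  ]
y [417.5 237.3] [ 0.4865 -0.2709  0.03  ]
blk [405. 223.] [ 0.5334 -0.2303  0.027 ]
blk [439. 223.] [ 0.5351 -0.3435  0.027 ]
blk [439. 280.] [ 0.3482 -0.3407  0.027 ]
blk [405. 280.] [ 0.3464 -0.2291  0.027 ]
boss [0.6761 0.0559 0.084 ]
tip [0.6006 0.111  0.083 ]
pin [0.7067 0.0869 0.054 ]
[0.31173057 0.00462209]
```

```bash
python3 - <<'E'
from h import *
S=load('top0')
for u in(446,450,454,458,462,470,480): print(u,[dep(S,u,v).round(3).tolist() for v in (225,240,248,258)])
E
```

```text
446 [[0.53, -0.375, 0.0], [0.479, -0.374, 0.0], [0.452, -0.374, -0.001], [0.419, -0.374, -0.0]]
450 [[0.53, -0.385, 0.011], [0.479, -0.386, 0.007], [0.452, -0.387, 0.0], [0.419, -0.387, 0.001]]
454 [[0.529, -0.385, 0.05], [0.48, -0.385, 0.049], [0.454, -0.383, 0.054], [0.419, -0.401, -0.002]]
458 [[0.528, -0.385, 0.087], [0.48, -0.386, 0.084], [0.455, -0.385, 0.084], [0.419, -0.414, -0.002]]
462 [[0.527, -0.386, 0.121], [0.48, -0.385, 0.121], [0.456, -0.384, 0.123], [0.42, -0.428, -0.001]]
470 [[0.527, -0.406, 0.133], [0.481, -0.427, 0.076], [0.455, -0.428, 0.072], [0.42, -0.454, 0.001]]
480 [[0.526, -0.42, 0.174], [0.481, -0.445, 0.109], [0.456, -0.461, 0.069], [0.421, -0.488, -0.0]]
```

Call:
{"fn": "drive_tool", "kwargs": {"plan": [[0,25,10,0,0],[10,60,10,0,0],[45,90,10,-0.05,0],[80,115,10,-0.1,0],[115,140,10,-0.15,0],[150,165,10,-0.2,0],[185,185,10,-0.25,0],[220,205,10,-0.29,0],[250,220,10,-0.29,0],[262,225,0,-0.29,0],[262,225,-5,-0.29,0],[262,225,-5,-0.29,0]]}}

```text
t: 1.1
position: [0.4626, -0.2864, 0.1985]
ee_rot: [-3.137, -0.135, 0.004]
wrist_force: [-0.5, -0.0, -0.0]
grip_width: 0.999
gripper_force: 0.0
```

```bash
python3 - <<'E'
from h import *
snap('wrist','w0');S=load('w0');print(S['pose'].round(3).tolist())
for p in ([.553,-.28,.03],[.353,-.297,.027],[.463,-.287,.027]): print(proj(S,p))
s=arm.state();print(s['joints'])
E
```

```text
[[0.087, 0.966, 0.244, 0.534], [-0.996, 0.084, 0.02, -0.281], [-0.001, -0.245, 0.97, 0.379], [0.0, 0.0, 0.0, 1.0]]
[320.14481657  89.58015287]
[319.6819478  280.67153063]
[319.28522102 182.06952776]
[-6.22842836e-01  2.93098192e-01  1.54399339e+00 -2.39832368e-04
  1.30671867e+00  8.63300223e-01]
```

View pics/w0.png

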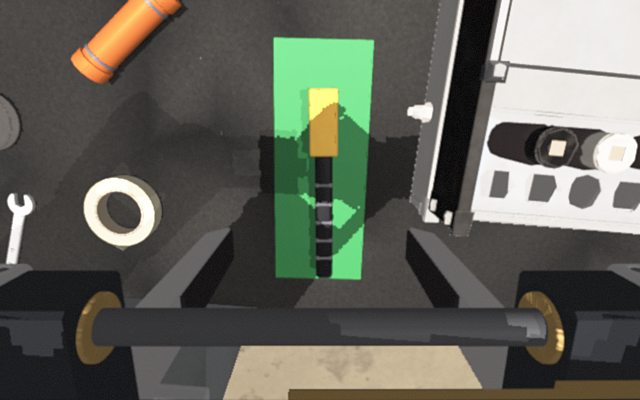

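```bash
python3 - <<'E'
from h import *
S=load('w0')
for n,(u,v,z) in dict(yt=(323.7,89.5,.03),yb=(323.5,156,.03),b=(323.5,276,.027)).items(): print(n,atz(S,u,v,z).round(4),dep(S,u,v).round(4))
for u,v in((412,112),(418,112),(428,190),(440,100),(450,100),(437,205),(460,230),(452,150)): print(u,v,dep(S,u,v).round(3))
for u,v in((274,38),(374,40),(361,279),(276,278)): print(atz(S,u,v,.003).round(3))
E
```

```text
yt [ 0.5534 -0.2834  0.03  ] [ 0.5533 -0.2834  0.0308]
yb [ 0.4903 -0.2888  0.03  ] [ 0.49   -0.2889  0.0276]
b [ 0.359  -0.3007  0.027 ] [ 0.3591 -0.3007  0.0273]
412 112 [ 0.54  -0.369  0.035]
418 112 [ 0.54  -0.374  0.038]
428 190 [ 0.472 -0.387  0.063]
440 100 [ 0.552 -0.387  0.055]
450 100 [ 0.551 -0.387  0.081]
437 205 [ 0.466 -0.386  0.094]
460 230 [ 0.459 -0.39   0.137]
452 150 [ 0.513 -0.387  0.103]
[ 0.599 -0.23   0.003]
[ 0.606 -0.329  0.003]
[ 0.347 -0.346  0.003]
[ 0.34  -0.247  0.003]
```

Call:
{"fn": "drive_tool", "kwargs": {"newtons": 55, "plan": [[-9,6,-40,0,0],[-9,6,-80,0,0],[-9,6,-120,0,0],[-9,6,-155,0,60],[-9,6,-180,0,120],[-9,6,-190,0,170],[-9,6,-190,0,255],[-9,6,-190,0,255],[-9,6,-190,0,255],[-9,6,-190,0,255],[-9,6,-190,0,255],[-9,6,-190,0,255]]}}

```text
t: 2.15
position: [0.4547, -0.2811, 0.0114]
ee_rot: [3.138, 0.133, 0.002]
wrist_force: [0.3, -4.1, 1.8]
grip_width: 0.402
gripper_force: 2.5
```

Call:
{"fn": "drive_tool", "kwargs": {"plan": [[0,0,0,0,255],[0,0,0,0,255],[0,0,0,0,255],[0,0,0,0,255]]}}

```text
t: 2.48
position: [0.4546, -0.2811, 0.0108]
ee_rot: [3.138, 0.134, 0.001]
wrist_force: [-0.2, -2.0, 5.6]
grip_width: 0.183
gripper_force: 54.8
```

Call:
{"fn": "drive_tool", "kwargs": {"plan": [[0,0,30,0,255],[0,0,70,0,255],[0,5,110,0,255],[0,30,145,0,255],[10,65,155,-0.08,255],[20,105,155,-0.18,255],[30,145,155,-0.28,255],[40,185,155,-0.36,255],[45,220,155,-0.44,255],[45,250,155,-0.44,255],[45,261,155,-0.44,255],[45,261,155,-0.44,255]]}}

```text
t: 3.48
position: [0.4988, -0.0176, 0.1649]
ee_rot: [-3.093, 0.55, 0.003]
wrist_force: [-0.1, -0.6, -1.9]
grip_width: 0.187
gripper_force: 54.8
```

```bash
python3 - <<'E'
from h import *
s=arm.state();print(s['position'],s['ee_rot'],s['joints'],s['wrist_force'],s['grip_width'])
snap('wrist','w1');S=load('w1')
for p in ([.676,.056,.084],[.6006,.111,.083]): print(proj(S,p))
E
```

```text
[ 0.49883305 -0.01762033  0.16493924] [-3.09280437e+00  5.49704569e-01  2.50750165e-03] [-1.08929192e-01  2.26612390e-01  1.71176395e+00  4.51855233e-04
  1.20478812e+00  1.81350453e+00] [-0.11007703 -0.58442298 -1.86025427] 0.18736900125248723
[126.42334008   5.10258929]
[108.40135879 139.01828606]
```

View pics/w1.png

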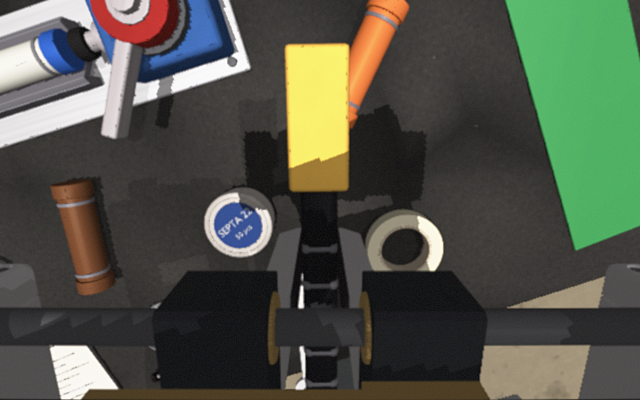

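```bash
python3 - <<'E'
from h import *
S=load('w1')
vs,us=np.mgrid[0:150,60:200]; 
P=np.array([[*dep(S,max(u,1),max(v,1)),u,v] for u,v in zip(us.ravel(),vs.ravel())])
m=abs(P[:,2]-.083)<.006
Q=P[m];r=np.hypot(Q[:,0]-.676,Q[:,1]-.056);st=Q[(r>.034)&(r<.12)]
print(len(st),st[:,2].mean())
rect=cv2.minAreaRect((st[:,:2]*1000).astype(np.float32));print(rect,cv2.boxPoints(rect))
d=cv2.fitLine((st[:,:2]).astype(np.float32),cv2.DIST_L2,0,.01,.01).ravel();print(d,np.degrees(np.arctan2(d[1],d[0])))
# distance of line from nominal pivot
n=np.array([-d[1],d[0]]);print('offset pivot',(np.array([.676,.056])-d[2:])@n)
t=(st[:,:2]-d[2:])@d[:2];print('ends',d[2:]+d[:2]*t.min(),d[2:]+d[:2]*t.max())
o=(st[:,:2]-d[2:])@n;print('width',np.percentile(o,[2,98]))
# bar
for u,v in((285,44),(350,44),(288,190),(349,190),(317,60),(319,150)): print(u,v,atz(S,u,v,.187).round(4),dep(S,u,v).round(4))
E
```

```text
1652 0.08299557716136592
((625.331787109375, 93.01069641113281), (12.670283317565918, 58.66318893432617), 52.85413360595703) [[598.1261   105.67273 ]
 [644.8866    70.249176]
 [652.5375    80.34866 ]
 [605.777    115.77222 ]]
[ 0.789968   -0.61314803  0.6249509   0.09128387] -37.817474
offset pivot 0.0034275390388466462
ends [0.60115225 0.10975561] [0.64757056 0.0737272 ]
width [-0.00454237  0.00684534]
285 44 [ 0.5962 -0.0384  0.187 ] [ 0.6319 -0.0336  0.0017]
350 44 [ 0.5869 -0.064   0.187 ] [ 0.6116 -0.0892  0.0014]
288 190 [ 0.5374 -0.0168  0.187 ] [0.5041 0.0134 0.0011]
349 190 [ 0.5277 -0.0432  0.187 ] [ 0.4829 -0.0441  0.0009]
317 60 [ 0.5857 -0.0488  0.187 ] [ 0.586  -0.0489  0.1846]
319 150 [ 0.5498 -0.0366  0.187 ] [ 0.5495 -0.0365  0.1848]
```

Call:
{"fn": "drive_tool", "kwargs": {"plan": [[10,40,0,-0.08,255],[30,75,0,-0.16,255],[45,110,0,-0.24,255],[60,140,-15,-0.295,255],[68,155,-35,-0.295,255],[68,155,-55,-0.295,255],[68,155,-65,-0.295,255],[68,155,-65,-0.295,255],[68,155,-65,-0.295,255]]}}

```text
t: 4.28
position: [0.5674, 0.1339, 0.1007]
ee_rot: [2.976, -1.005, -0.001]
wrist_force: [-0.3, -0.1, -1.4]
grip_width: 0.186
gripper_force: 54.8
```

```bash
python3 - <<'E'
from h import *
s=arm.state();print(s['position'],s['ee_rot'],s['joints'][5],s['wrist_force'])
r=s['ee_rot'];yaw=2*np.arctan(r[1]/r[0]);print(np.degrees(yaw))
d=np.array([np.cos(yaw),np.sin(yaw)]);q=np.array([.622,.0957])-s['position'][:2]
print('along',q@d,'across',q@np.array([-d[1],d[0]]))
snap('wrist','w2');snap('top','t2')
a=cv2.imread('pics/w2.png')[0:200,200:460];b=cv2.imread('pics/t2.png')[150:210,270:345]
cv2.imwrite('pics/c2.png',np.hstack([cv2.resize(a,(416,320)),cv2.resize(b,(384,320))]))
E
```

```text
[0.56744906 0.13387419 0.10068098] [ 2.97602029e+00 -1.00541087e+00 -8.12338457e-04] 2.3913025708506193 [-0.27126376 -0.13403362 -1.359325  ]
-37.33378040339333
along 0.06652534345388238 across 0.0027298994073878123
```

View pics/c2.png

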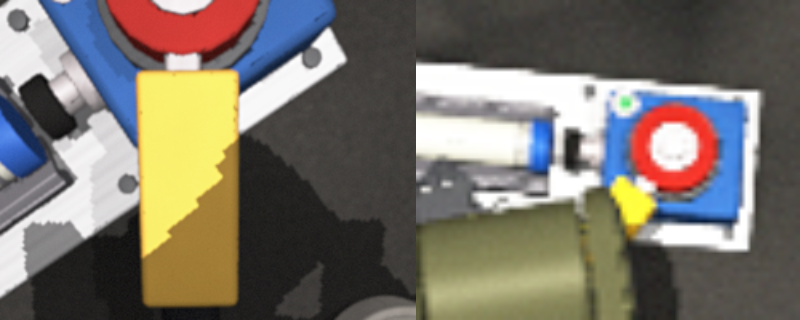

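Call:
{"fn": "drive_tool", "kwargs": {"plan": [[1,2,0,0.006,255],[1,2,0,0.006,255],[1,2,0,0.006,255]]}}

```text
t: 4.63
position: [0.5686, 0.1372, 0.1011]
ee_rot: [-2.98, 0.994, -0.002]
wrist_force: [1.1, 0.2, -2.3]
grip_width: 0.188
gripper_force: 54.8
```

Call:
{"fn": "drive_tool", "kwargs": {"plan": [[-0.5,-1,-8,0,255],[-0.5,-1,-14,0,255],[-0.5,-1,-20,0,255],[-0.5,-1,-25,0,255],[-0.5,-1,-28,0,255],[-0.5,-1,-28,0,255]]}}

```text
t: 5.13
position: [0.5675, 0.1362, 0.0715]
ee_rot: [2.979, -0.994, -0.002]
wrist_force: [-0.5, 0.4, -1.6]
grip_width: 0.191
gripper_force: 54.8
```

```bash
cat > rot.py <<'E'
import sys,numpy as np
v=np.array([567.5-676.5,136.2-55])
f=lambda t:np.array([[np.cos(t),-np.sin(t)],[np.sin(t),np.cos(t)]])@v
T=list(map(float,sys.argv[1:])); b=f(T[0])
print([[*(f(t)-b).round(1).tolist(),0,round(t-T[0],3),255] for t in T[1:]])
E
python3 rot.py 0 .06 .14 .22 .30 .38 .46 .54 .62 .70 .78 .86 .86
python3 rot.py .86 .92 .98 1.04 1.10 1.16 1.22 1.28 1.34 1.40 1.46 1.52 1.52
```

```text
[[-4.7, -6.7, 0, 0.06, 255], [-10.3, -16.0, 0, 0.14, 255], [-15.1, -25.7, 0, 0.22, 255], [-19.1, -35.8, 0, 0.3, 255], [-22.3, -46.2, 0, 0.38, 255], [-24.7, -56.8, 0, 0.46, 255], [-26.2, -67.6, 0, 0.54, 255], [-26.9, -78.4, 0, 0.62, 255], [-26.7, -89.3, 0, 0.7, 255], [-25.6, -100.1, 0, 0.78, 255], [-23.7, -110.8, 0, 0.86, 255], [-23.7, -110.8, 0, 0.86, 255]]
[[2.0, -7.9, 0, 0.06, 255], [4.5, -15.7, 0, 0.12, 255], [7.4, -23.3, 0, 0.18, 255], [10.8, -30.7, 0, 0.24, 255], [14.7, -37.9, 0, 0.3, 255], [18.9, -44.8, 0, 0.36, 255], [23.6, -51.5, 0, 0.42, 255], [28.7, -57.9, 0, 0.48, 255], [34.1, -64.0, 0, 0.54, 255], [39.9, -69.7, 0, 0.6, 255], [46.0, -75.1, 0, 0.66, 255], [46.0, -75.1, 0, 0.66, 255]]
```

Call:
{"fn": "drive_tool", "kwargs": {"newtons": 60, "plan": [[-4.7,-6.7,0,0.06,255],[-10.3,-16,0,0.14,255],[-15.1,-25.7,0,0.22,255],[-19.1,-35.8,0,0.3,255],[-22.3,-46.2,0,0.38,255],[-24.7,-56.8,0,0.46,255],[-24.7,-56.8,0,0.46,255]]}}

```text
t: 5.72
position: [0.543, 0.0792, 0.0726]
ee_rot: [-3.128, 0.281, -0.0]
wrist_force: [1.1, 8.3, -4.1]
grip_width: 0.194
gripper_force: 59.9
```

```bash
cat > chk.py <<'E'
from h import *
import sys
s=arm.state();r=s['ee_rot'];yaw=2*np.arctan(r[1]/r[0]);p=s['position'];q=p[:2]-[.6765,.055]
print('t',s['t'],p.round(4),'yaw',np.degrees(yaw).round(1),'r',np.hypot(*q).round(4),'polar',np.degrees(np.arctan2(*(-q)[::-1])).round(1),'F',s['wrist_force'].round(1),'M',s['moment'].round(2),'j6',s['joints'][5].round(2))
f=sys.argv[1];snap('top',f);S=load(f)
a=S['a'].astype(int);m=(a[...,1]-a[...,0]>50)&(a[...,1]-a[...,2]>40);m[:160]=0;m[180:]=0;m[:,:300]=0;m[:,:300]=0;m[:,330:]=0
ys,xs=np.nonzero(m)
if len(xs): print('pin px',len(xs),xs.mean().round(2),ys.mean().round(2),'depth z',[dep(S,x,y)[2].round(4) for x,y in zip(xs,ys)][:6])
E
python3 chk.py t3; python3 rot.py .46 .54 .62 .70 .78 .86 .92 .98 .98
```

```text
t 5.7167 [0.543  0.0792 0.0726] yaw -10.3 r 0.1357 polar -10.3 F [ 1.1  8.3 -4.1] M [ 1.75 -0.21  0.35] j6 1.83
pin px 4 310.5 168.5 depth z [np.float64(0.0589), np.float64(0.0563), np.float64(0.0586), np.float64(0.0561)]
[[-1.5, -10.8, 0, 0.08, 255], [-2.2, -21.6, 0, 0.16, 255], [-2.0, -32.5, 0, 0.24, 255], [-0.9, -43.3, 0, 0.32, 255], [1.1, -54.0, 0, 0.4, 255], [3.1, -61.9, 0, 0.46, 255], [5.6, -69.7, 0, 0.52, 255], [5.6, -69.7, 0, 0.52, 255]]
```

Play taken up, load building, bar tracking well.

Call:
{"fn": "drive_tool", "kwargs": {"plan": [[-1.5,-10.8,0,0.08,255],[-2.2,-21.6,0,0.16,255],[-2,-32.5,0,0.24,255],[-0.9,-43.3,0,0.32,255],[1.1,-54,0,0.4,255],[3.1,-61.9,0,0.46,255],[5.6,-69.7,0,0.52,255],[5.6,-69.7,0,0.52,255]]}}

```text
t: 6.43
position: [0.5481, 0.0101, 0.0723]
ee_rot: [-3.094, -0.531, 0.003]
wrist_force: [-5.6, 11.5, -1.4]
grip_width: 0.185
gripper_force: 60.1
```

```bash
python3 chk.py t4; python3 rot.py .98 1.04 1.1 1.16 1.22 1.28 1.34 1.4 1.4
```

```text
t 6.4333 [0.5481 0.0101 0.0723] yaw 19.5 r 0.136 polar 19.3 F [-5.6 11.5 -1.4] M [2.32 1.04 0.56] j6 1.18
pin px 7 310.29 168.0 depth z [np.float64(0.0634), np.float64(0.0517), np.float64(0.0657), np.float64(0.0673), np.float64(0.0638), np.float64(0.0654)]
[[2.9, -7.6, 0, 0.06, 255], [6.3, -15.0, 0, 0.12, 255], [10.2, -22.2, 0, 0.18, 255], [14.4, -29.2, 0, 0.24, 255], [19.1, -35.8, 0, 0.3, 255], [24.2, -42.2, 0, 0.36, 255], [29.6, -48.3, 0, 0.42, 255], [29.6, -48.3, 0, 0.42, 255]]
```

Call:
{"fn": "drive_tool", "kwargs": {"plan": [[2.9,-7.6,0,0.06,255],[6.3,-15,0,0.12,255],[10.2,-22.2,0,0.18,255],[14.4,-29.2,0,0.24,255],[19.1,-35.8,0,0.3,255],[24.2,-42.2,0,0.36,255],[29.6,-48.3,0,0.42,255],[29.6,-48.3,0,0.42,255]]}}

```text
t: 7.15
position: [0.5786, -0.0393, 0.0724]
ee_rot: [-2.918, -1.164, 0.001]
wrist_force: [0.6, 1.2, -2.1]
grip_width: 0.186
gripper_force: 59.8
```

```bash
python3 chk.py t5; python3 rot.py 1.4 1.45 1.5 1.55 1.6 1.6;python3 rot.py 1.6 1.64 1.68 1.72 1.76 1.76
```

```text
t 7.15 [ 0.5786 -0.0393  0.0724] yaw 43.5 r 0.1359 polar 43.9 F [ 0.6  1.2 -2.1] M [-0.01  0.08  0.01] j6 0.68
pin px 8 310.12 167.88 depth z [np.float64(0.0581), np.float64(0.0737), np.float64(0.0588), np.float64(0.0752), np.float64(0.0753), np.float64(0.0707)]
[[4.8, -4.8, 0, 0.05, 255], [9.8, -9.4, 0, 0.1, 255], [15.1, -13.7, 0, 0.15, 255], [20.6, -17.7, 0, 0.2, 255], [20.6, -17.7, 0, 0.2, 255]]
[[4.5, -3.0, 0, 0.04, 255], [9.1, -5.9, 0, 0.08, 255], [13.9, -8.5, 0, 0.12, 255], [18.7, -11.0, 0, 0.16, 255], [18.7, -11.0, 0, 0.16, 255]]
```

```bash
python3 - <<'E'
from h import *
snap('wrist','w5');S=load('w5');T=load('t5')
for z in(.054,.067,.077,.080): print(z,proj(load('top0'),[.7067,.0869,z]).round(2),proj(S,[.7067,.0869,z]).round(1))
a=S['a'].astype(int);m=(a[...,1]-a[...,0]>50)&(a[...,1]-a[...,2]>40);m[:,400:]=0;ys,xs=np.nonzero(m);print(len(xs),xs.mean() if len(xs) else 0,ys.mean() if len(xs) else 0)
c=cv2.imread('pics/w5.png');b=cv2.imread('pics/t5.png')[155:215,280:345]
cv2.imwrite('pics/c5.png',np.hstack([cv2.resize(c[:320],(480,240)) ,cv2.resize(b,(260,240),interpolation=cv2.INTER_CUBIC)]))
E
```

```text
0.054 [310.49 168.8 ] [ 309.4 -124.5]
0.067 [310.43 168.15] [ 308.7 -143.7]
0.077 [310.37 167.64] [ 308.  -160.6]
0.08 [310.36 167.48] [ 307.8 -166.1]
0 0 0
```

View pics/c5.png

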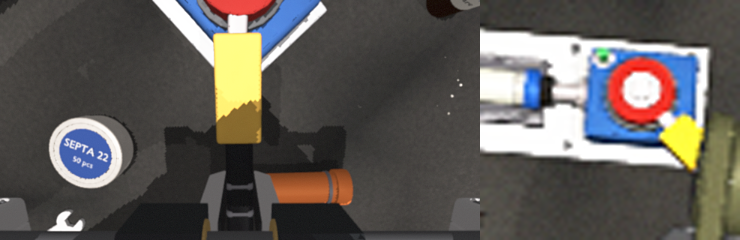

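Call:
{"fn": "drive_tool", "kwargs": {"plan": [[2.4,-2.4,0,0.025,255],[4.8,-4.8,0,0.05,255],[7.3,-7.1,0,0.075,255],[9.8,-9.4,0,0.1,255]]}}

```text
t: 7.58
position: [0.588, -0.0478, 0.0725]
ee_rot: [-2.858, -1.304, 0.0]
wrist_force: [-0.8, 0.2, -1.8]
grip_width: 0.185
gripper_force: 59.8
```

```bash
python3 chk.py t6; python3 rot.py 1.5 1.525 1.55 1.575 1.6 1.625 1.65 1.65
```

```text
t 7.5833 [ 0.588  -0.0478  0.0725] yaw 49.0 r 0.1356 polar 49.3 F [-0.8  0.2 -1.8] M [-0.03  0.1   0.06] j6 0.57
pin px 8 310.12 167.88 depth z [np.float64(0.054), np.float64(0.0768), np.float64(0.0546), np.float64(0.0747), np.float64(0.0771), np.float64(0.0747)]
[[2.6, -2.2, 0, 0.025, 255], [5.3, -4.3, 0, 0.05, 255], [8.0, -6.4, 0, 0.075, 255], [10.7, -8.3, 0, 0.1, 255], [13.5, -10.3, 0, 0.125, 255], [16.4, -12.1, 0, 0.15, 255], [16.4, -12.1, 0, 0.15, 255]]
```

Call:
{"fn": "drive_tool", "kwargs": {"plan": [[2.6,-2.2,0,0.025,255],[2.6,-2.2,0,0.025,255],[2.6,-2.2,0,0.025,255]]}}

```text
t: 7.88
position: [0.5908, -0.0501, 0.0726]
ee_rot: [2.843, 1.337, 0.001]
wrist_force: [0.0, -0.6, -2.1]
grip_width: 0.187
gripper_force: 59.9
```

```bash
cat > pin.py <<'E'
from h import *
import sys
for f in sys.argv[1:]:
    if f[0]=='+': f=f[1:];snap('top',f)
    S=load(f);d=S['d'][164:173,306:316];o=[]
    Z=np.array([[ (lambda o,r:(o+r*S['d'][v,u])[2])(*ray(S,u,v)) for u in range(307,315)] for v in range(165,172)])
    print(f);print((Z*1000).round(0).astype(int))
E
python3 chk.py t7;python3 pin.py top0 t5 t6 t7
```

```text
t 7.8833 [ 0.5908 -0.0501  0.0726] yaw 50.4 r 0.1356 polar 50.8 F [ 0.  -0.6 -2.1] M [-0.08 -0.12  0.01] j6 0.55
pin px 8 310.12 167.88 depth z [np.float64(0.0555), np.float64(0.0798), np.float64(0.0514), np.float64(0.0795), np.float64(0.0803), np.float64(0.0795)]
top0
[[11  4  6  5  5  5  6  7]
 [10 12  7 10  2  9 11  6]
 [49 51 50 49 56 52 51 49]
 [48 51 57 51 47 52 51 57]
 [46 50 56 52 54 50 55 51]
 [48 52 47 54 52 55 54 54]
 [51 51 50 54 57 54 53 82]]
t5
[[ 6 11  4  4  5  4  3  6]
 [ 2  9  6 13  7  4 11  8]
 [49 52 79 76 71 54 54 47]
 [49 58 78 75 73 59 54 58]
 [51 52 71 76 64 53 56 51]
 [49 48 57 58 55 55 52 50]
 [50 48 56 53 53 55 44 81]]
t6
[[13  7  7 10  9  8  9  8]
 [ 6 14 10  8  7  6 13 10]
 [53 49 77 75 78 50 51 50]
 [48 54 77 79 77 54 53 53]
 [54 51 72 77 68 50 54 51]
 [54 53 58 57 50 58 50 51]
 [56 51 53 48 55 53 50 81]]
t7
[[ 8 13  5 14  6 13 13  4]
 [ 7 10 10  9  4  1  8  9]
 [49 54 82 82 83 51 50 55]
 [57 55 80 80 82 49 52 50]
 [51 50 79 80 62 54 47 51]
 [52 51 47 57 51 53 48 52]
 [51 53 57 55 49 52 48 61]]
```

```bash
cat > pin2.py <<'E'
from h import *
L=[];H=[];C=[]
for i in range(8):
    snap('top','pp');S=load('pp');z=lambda u,v:(lambda o,r:(o+r*S['d'][v,u])[2])(*ray(S,u,v))
    L.append([z(u,v) for u in(309,310,311) for v in(167,168)]);H.append([z(u,v) for u in(312,313,314) for v in(167,168,169)])
L=np.array(L)*1e3;print('pin',L.mean(0).round(1),np.median(L).round(2),L.mean().round(2),'housing',np.mean(H)*1e3)
s=arm.state();print(s['wrist_force'],s['t'])
E
python3 pin2.py
```

```text
pin [80.7 80.6 79.5 81.1 79.1 78.5] 80.05 79.92 housing 51.846529600702155
[ 0.15004566  0.14157217 -1.91881023] 8.3333
```

Call:
{"fn": "drive_tool", "kwargs": {"plan": [[2.7,-2.1,0,0.025,255],[2.7,-2.1,0,0.025,255]]}}

```text
t: 8.5
position: [0.5936, -0.0525, 0.0724]
ee_rot: [-2.824, -1.376, 0.0]
wrist_force: [0.1, -0.2, -2.5]
grip_width: 0.184
gripper_force: 59.8
```

```bash
python3 pin2.py; python3 - <<'E'
from h import *
snap('wrist','w8');a=cv2.imread('pics/w8.png')[0:200,220:420]; b=cv2.imread('pics/pp.png')[155:205,250:345]
cv2.imwrite('pics/c8.png',np.hstack([cv2.resize(a,(320,320)),cv2.resize(b,(470,320),interpolation=cv2.INTER_CUBIC)]))
E
```

```text
pin [79.7 79.6 79.1 80.7 77.9 80.4] 80.38 79.56 housing 70.59000782718766
[-0.03774905 -0.05064944 -1.83281219] 8.9
```

View pics/c8.png

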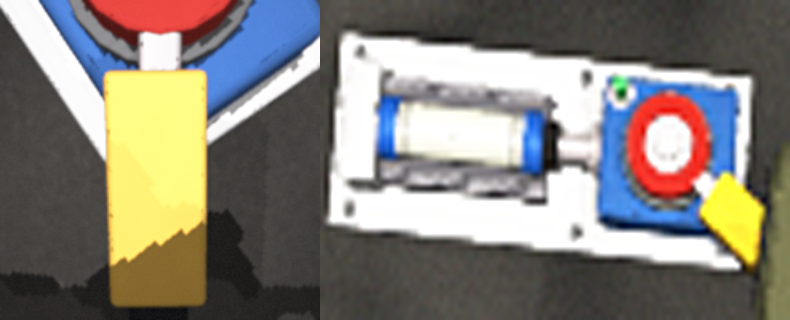

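Call:
{"fn": "drive_tool", "kwargs": {"plan": [[0,0,8,0,255],[0,0,20,0,255],[0,0,40,0,255],[-5,-5,80,0,255],[-25,-25,110,-0.08,255],[-45,-55,115,-0.19,255],[-65,-90,115,-0.3,255],[-85,-125,115,-0.42,255],[-105,-160,115,-0.54,255],[-125,-190,115,-0.66,255],[-139,-215,115,-0.76,255],[-139,-227,110,-0.821,255]]}}

```text
t: 9.95
position: [0.4526, -0.2823, 0.1848]
ee_rot: [3.137, 0.12, 0.003]
wrist_force: [0.5, 0.0, -2.5]
grip_width: 0.184
gripper_force: 59.8
```

```bash
python3 chk.py t9; python3 pin2.py; python3 - <<'E'
from h import *
S=load('pp')
# stub direction in clamp: tip top face points
z=S['d']; pts=[]
for u in range(305,350):
  for v in range(165,215):
    p=dep(S,u,v)
    r=np.hypot(p[0]-.6765,p[1]-.055)
    if abs(p[2]-.083)<.006 and .035<r<.1: pts.append(p[:2])
p=np.mean(pts,0)-[.6765,.055];print(len(pts),np.degrees(np.arctan2(p[1],p[0])))
E
```

```text
t 9.95 [ 0.4526 -0.2823  0.1848] yaw 4.4 r 0.4048 polar 56.4 F [ 0.5  0.  -2.5] M [ 0.05 -0.05 -0.03] j6 0.87
pin px 8 310.12 167.88 depth z [np.float64(0.0529), np.float64(0.0768), np.float64(0.053), np.float64(0.0765), np.float64(0.0774), np.float64(0.0755)]
pin [80.1 79.3 78.8 79.6 79.1 79.9] 79.37 79.46 housing 51.65790290950502
[ 0.09278154 -0.48046189 -2.54311032] 10.4
65 -130.1174583221183
```

Call:
{"fn": "drive_tool", "kwargs": {"plan": [[1,2,-35,0.006,255],[1,2,-70,0.006,255],[1,2,-105,0.006,255],[1,2,-135,0.006,255],[1,2,-155,0.006,255],[1,2,-165,0.006,255],[1,2,-169,0.006,255],[1,2,-170,0.006,255],[1,2,-170,0.006,255]]}}

```text
t: 11.15
position: [0.4561, -0.2776, 0.0135]
ee_rot: [3.137, 0.143, 0.002]
wrist_force: [-0.7, -0.6, -3.0]
grip_width: 0.186
gripper_force: 59.8
```

Call:
{"fn": "drive_tool", "kwargs": {"plan": [[0,0,-1.5,0,255],[0,0,-3,0,255],[0,0,-3,0,255]]}}

```text
t: 11.4
position: [0.4561, -0.2777, 0.0108]
ee_rot: [3.137, 0.143, 0.003]
wrist_force: [-1.8, 1.6, 7.5]
grip_width: 0.186
gripper_force: 59.9
```

Bar is on the mat; release, straight up.

Call:
{"fn": "drive_tool", "kwargs": {"plan": [[0,0,0,0,200],[0,0,0,0,120],[0,0,0,0,60],[0,0,0,0,60],[0,0,0,0,60],[0,0,20,0,60],[0,0,60,0,60],[0,0,100,0,60],[0,0,140,0,60],[0,0,180,0,60],[0,0,180,0,60]]}}

```text
t: 12.32
position: [0.4576, -0.2788, 0.1973]
ee_rot: [3.131, 0.142, 0.014]
wrist_force: [0.6, -0.1, 1.5]
grip_width: 0.763
gripper_force: 0.0
```

```bash
python3 pin2.py; python3 - <<'E'
from h import *
s=arm.state();print(s['position'],s['grip_width'],s['gripper_force'])
snap('wrist','w9')
E
```

```text
pin [78.  80.2 78.9 77.6 79.  78.1] 78.79 78.65 housing 51.45498793395542
[ 0.42691104 -0.00618581  0.20704669] 12.7167
[ 0.45513241 -0.27709729  0.18826095] 0.7636941587734282 0.0
```

View pics/w9.png

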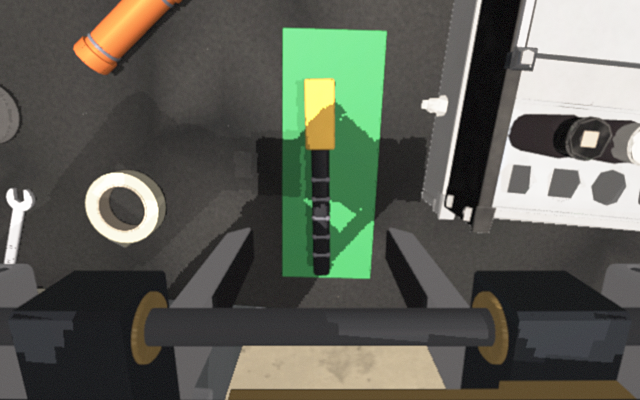

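```bash
python3 pin2.py; python3 -c "
from bench import arm;print(arm.sign_off())"
```

```text
pin [80.3 77.4 79.2 78.8 80.2 77.7] 78.86 78.94 housing 70.81624510013854
[ 0.51580123  0.11253468 -0.56823067] 13.1667
the job is handed in; nothing more can be done
None
```

The job is handed in: the clamp is thrown home, with the pin reading about 79–80 mm (readings good to about 1 mm) and the cartridge seen against the end block. The bar is back flat on its mat, the gripper is clear of everything, and the robot took about 13 s; the hand-in returned no verdict.

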